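Load the black-sign type block in its gated holder

ROBOT

A 6-joint arm with a two-finger parallel gripper is mounted at the origin on the work surface; the furniture and walls round the work are solid. World frame = base frame: x ahead of the robot, y to its left, z up, the work surface at z = 0. Lengths are in m, angles in rad, forces in N, time in s.
With the tool pointing down it reaches from about 0.35 to 0.875 m from the base axis. Payload 4.2 kg.
Tool frame: the origin (TCP) lies midway between the tips of the shut fingers; the grasp point (between the pads) lies ctrl.grip_depth behind it (ctrl.grip_depth is the distance from the TCP to the grasp point, in m); z points along the fingers, y is the line along which they close (so a half turn about z gives the same grasp; the last joint's range is limited). The gripper opens to 87 mm and grips with 3 to 60 N. Pads are 19 mm wide; open, the fingers measure 117 mm over their backs; the gripper's body (75 mm by 190 mm) begins 51 mm behind the grasp point.
Start: joints at [-1.038, 0.385, 0.008, 0, -1.194, -0.259], TCP at [0.169, -0.602, 0.223] pointing down, gripper open.
Joint ranges: [-3.14, 3.14], [-1.21, 2.06], [-1.07, 1.41], [-3.16, 2.05], [-2.99, -0.16], [-3.1, 3.1]. Speed limits (rad/s): [2.79, 2.79, 3.14, 3.14, 3.14, 3.14].

INTERFACE

Orientations are given as a rotation vector (axis times angle).
In Python, from cell import ctrl gives the robot as it stands. The module is installed in compiled form; this text tells all that it offers.
- The arm moves only by the tool play_rows, never from a script. Its argument "motion" is a list that holds one entry, the list of rows, each a list of 7 numbers: the shift along the tool's x, y, z normalised to -1 to 1, where 1 is 0.03 m, then the turn, a rotation vector about the tool's x, y, z normalised to -1 to 1, where 1 is 0.1 rad, then the closure, from -1 (fully open) to 1 (shut). In form: [[[dx, dy, dz, ax, ay, az, jaw], ...]]. A call has 1 to 5 rows; each row shifts and turns the commanded pose from where the row before left it, along the tool's axes as they then stand; what a row does not reach is not made up. A row lasts 1/12 s, in which the tool goes at most 41.7 mm and 7.16 degrees, less where a joint would pass 70% of its speed; a pose out of reach is approached as far as the arm can. A call with a number of a shift or a turn outside -1 to 1 is refused whole. A call with a gripper value outside its range is refused whole. The fingers move at their own pace and stop on an object; the grip force is fixed at half the most. Time passes only in rows, so rows that do not move let the fingers close. It gives the time, the measured TCP pose, the force, the opening and the grip force at its end, in the units of the state.
- ctrl.sense(): the state, without advancing time (a new reading comes with each control period).
- ctrl.capture(name): name is "scene" or "top"; returns (picture, depth): 400x640x3 uint8, red, green, blue; 400x640 float32, m along the optical axis (not along the pixel's ray), 0 where there is no reading.
- ctrl.camera_model(name): a dict with "K" (3x3 intrinsics, pixels), "extrinsics" (4x4, takes a point from world to camera coordinates). Camera axes: x right, y up, looking along -z (the intrinsics and any distortion apply to the point x, -y, -z); pixel columns grow to the right and rows downward; lengths in m; the calibration is good to about 2 mm. A picture is of the moment at which its call begins. camera_model takes no time and is no camera call.
- ctrl.finish_job(): hands the job in; it is judged then, once.
The state is a dict: "time_s": time; "q": joint angles; "joint_velocities": joint speeds; "effort": joint torques, N m; "eef_pos": TCP position; "ee_rot": TCP orientation; "force": force on the tool from outside, world axes, zero at the start; "moment": the same for the moment, N m; "width": opening from 0.0 (shut) to 1.0 (fully open); "gripper_force": force on a finger pad.
Only numpy, scipy, OpenCV 4.12 (cv2) and the standard library are available. Lean on these libraries where they do the work, as an engineer would, in place of code of your own. Each camera call takes 0.05 s, during which the arm holds its last target. There are 200 camera calls.

TASK

Stow the wood type block with the black sign in the block holder: slide the holder's clear gate aside by its orange handle, lay the block flat in the pocket with its sign up and its long side along the pocket's long side, then slide the gate fully back over it. The blocks with red signs are not wanted.

Things in the scene. Friction and masses are not known exactly. Their poses are not given: they have to be found in the camera images.
- black_block_center (a point): Centre (12 mm above the underside) of a loose brown wooden type block with a BLACK sign on top: 50 mm along its x, 30 mm along y (grip across these), 24 mm tall, 30 g. It lies flat on the bench left of the holder, 25 mm or more clear of other things. Two like it with dark RED signs (34, 36 mm wide) lie near as bystanders; the three may change places.
- pocket (a point): Centre of the pocket's floor, 6 mm above the bench, in the fixed wooden holder: 70 mm along x (the block's long side) by 48 along y; walls 8 mm high, so the block stands 16 mm out of it: hold it by its upper half. Aluminium rails along y, 46 mm above the bench, leave 84 mm between them; y ends open. y: the way the gate opens; z up. Holder 112 x 210 mm, turned up to 0.3 rad.
- gate_handle (a point): Centre of the gate's orange handle, 53 mm above the bench: upright fin 50 mm along x, 14 along y (pinch across these), top at 64 mm. Axes as the pocket's. It stands mid on the clear gate plate (64 mm along y; 37 to 42 mm above the bench) that slides in the rails. Closed: handle straight above the pocket's centre; fully open: 110 mm along the pocket's +y from there.
- gate (a joint): Opening of the gate in m: 0 closed over the pocket, 0.11 fully open (stop), moving along the pocket's +y. About 1.5 N of friction; it stays where it is left. It starts closed or up to 0.025 open. Above 0.095 there is room to set the block down from above.
Mind the look-alikes: they are no part of the job. What is shaped like the part that bears black_block_center but green is not meant.

How it is judged:
By the outcome, as a careful person would: the job done as asked, in the order asked, and still so for the second after the job is handed in, with the robot touching nothing.
It also fails if it takes over 59 s, if anything falls off the work surface, if the arm or the gripper's body presses on something with over 40 N, if the wrist force passes 120 N, or if a joint passes its speed limit or range.

## Working session

There is one attempt and no reset: what is moved stays moved. The work goes in short steps, Python scripts to look and compute and a tool call to move; the robot and the scene stay as the last step left them, time stands still between calls to the robot, and variables do not carry over. Pictures are saved under pics/ and viewed, at most 10 in all, crops included, and the job is handed in when it is done.

Besides the shell and the picture viewer there is one more tool, called as name(argument=value, ...), one argument or row to a line, values as JSON. play_rows: Moves the arm, as the interface text tells. Scaled input: -1 to 1 covers 0.03 m each way for a shift and 0.1 rad each way for a turn. Its arguments: {"type":"object","properties":{"motion":{"type":"array","items":{"type":"array","items":{"type":"array","items":{"type":"number","minimum":-1,"maximum":1}}}}},"required":["motion"]}

```bash
mkdir -p pics; python3 - <<'E'
from cell import ctrl
import cv2,numpy as np
for n in("scene","top"):
    p,d=ctrl.capture(n); cv2.imwrite(f"pics/{n}0.png",p[:,:,::-1]); np.save(f"{n}0.npy",d)
    m=ctrl.camera_model(n); print(n,m)
s=ctrl.sense();print(s,ctrl.grip_depth)
E
```

```text
scene {'K': array([[372.01206667,   0.        , 321.84481012],
       [  0.        , 372.01206667, 198.96929509],
       [  0.        ,   0.        ,   1.        ]]), 'extrinsics': array([[-0.8734089 , -0.48686087,  0.0111084 ,  0.46155812],
       [ 0.27663465, -0.47724045,  0.83409521, -0.18388279],
       [-0.40078694,  0.73157915,  0.55150864, -0.71906499],
       [ 0.        ,  0.        ,  0.        ,  1.        ]])}
top {'K': array([[413.98533835,   0.        , 320.59186121],
       [  0.        , 413.98533835, 197.40870946],
       [  0.        ,   0.        ,   1.        ]]), 'extrinsics': array([[ 0.00401936, -0.99966413,  0.02560202,  0.04239007],
       [ 0.99592481,  0.00630843,  0.08996656, -0.50204532],
       [-0.09009785,  0.02513608,  0.99561567, -0.89915465],
       [ 0.        ,  0.        ,  0.        ,  1.        ]])}
{'time_s': 0.1, 'q': array([-1.03839245e+00,  3.85450213e-01,  6.76819941e-03, -4.45225011e-04,
       -1.19396139e+00, -2.58591287e-01]), 'joint_velocities': array([ 0.0011285 , -0.00109627,  0.00406053,  0.00245815, -0.00074374,
       -0.0002377 ]), 'effort': array([ 3.77874258e-04, -3.91690385e+01,  1.87935644e+01,  4.23187450e+00,
        1.34825357e-02, -7.01839235e-05]), 'eef_pos': array([ 0.16887582, -0.60120397,  0.22158746]), 'ee_rot': array([ 4.28460775e-01, -3.11190385e+00, -2.92754184e-03]), 'force': array([-0.1184434 ,  0.19598816, -0.31013996]), 'moment': array([-0.01208684, -0.07505217, -0.00610082]), 'gripper_force': 0.0, 'width': 0.9990401452068649} 0.0187
```

View pics/top0.png

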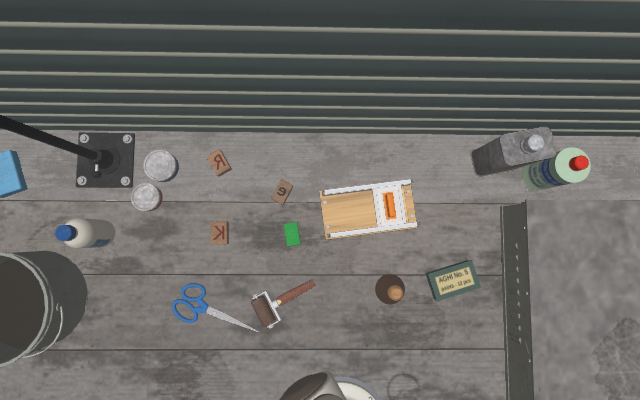

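View pics/scene0.png

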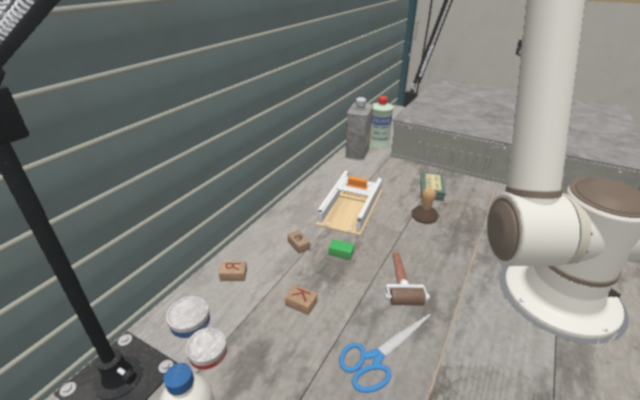

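Candidates in the top view: R at (219,162), G at (283,191), K at (218,233); the green one at (292,234) is out. I'll enlarge the crops to read the sign colours.

```bash
python3 - <<'E'
import cv2,numpy as np
p=cv2.imread("pics/top0.png")
a=[cv2.resize(p[y-20:y+20,x-20:x+20],(260,260),interpolation=cv2.INTER_CUBIC) for x,y in((219,162),(283,191),(218,233))]
b=cv2.resize(p[172:248,310:426],(780,300),interpolation=cv2.INTER_CUBIC)
cv2.imwrite("pics/crop1.png",np.vstack([np.hstack(a),b]))
for x,y in((219,162),(283,191),(218,233)):
    c=p[y-8:y+8,x-8:x+8].reshape(-1,3).astype(int); i=np.argsort(c.sum(1))[:14]; print(x,y,"sign RGB",c[i].mean(0)[::-1])
E
```

```text
219 162 sign RGB [109.64285714  62.          58.5       ]
283 191 sign RGB [70.42857143 64.42857143 63.        ]
218 233 sign RGB [111.71428571  61.92857143  58.14285714]
```

View pics/crop1.png

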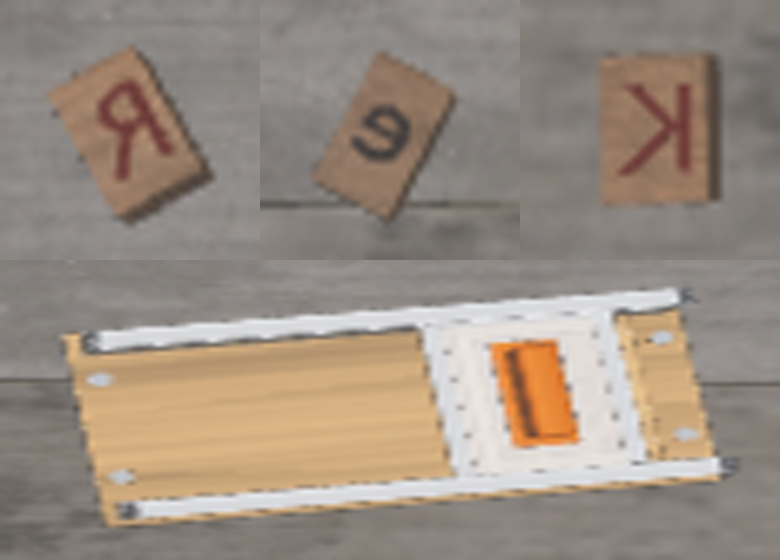

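The black sign is on the "G" block at (283,191), with neutral RGB of about 70,64,63. R and K are red. The handle is at (390,206), with the gate near the right end of the holder, so it opens to the left in the image (world +y).

```bash
cat > h.py <<'E'
import cv2,numpy as np
from cell import ctrl
from scipy.spatial.transform import Rotation as R
def ray(n,uv,z):
    m=ctrl.camera_model(n);E=m["extrinsics"];k=np.linalg.inv(m["K"])@[uv[0],uv[1],1]
    d=E[:3,:3].T@(k*[1,-1,-1]); c=-E[:3,:3].T@E[:3,3]
    return c+d*(z-c[2])/d[2]
def rect(n,mask,z,near=None):
    cs,_=cv2.findContours(mask.astype(np.uint8),cv2.RETR_EXTERNAL,cv2.CHAIN_APPROX_NONE)
    c=max(cs,key=cv2.contourArea)
    P=np.array([ray(n,q,z)[:2]for q in c[:,0,:].astype(float)]).astype(np.float32)*1000
    (cx,cy),(w,h),a=cv2.minAreaRect(P)
    if w<h: w,h,a=h,w,a+90
    return np.array([cx,cy])/1000,(w,h),np.deg2rad((a+90)%180-90)   # angle of long side, world
def box(mask,x0,x1,y0,y1):
    o=np.zeros_like(mask);o[y0:y1,x0:x1]=mask[y0:y1,x0:x1];return o
def plan(x,y,z,ang):
    "ang: world angle of tool-y line; prints deltas in the present tool axes (units of rows)"
    s=ctrl.sense();Rc=R.from_rotvec(s["ee_rot"]);ty=Rc.as_matrix()[:,1]
    a=(ang-np.arctan2(ty[1],ty[0])+np.pi/2)%np.pi-np.pi/2
    Rx=R.from_rotvec([np.pi,0,0]);t=np.arctan2(ty[1],ty[0])+a
    Rt=R.from_matrix(np.column_stack([[-np.sin(t)*-1,-np.cos(t),0],[np.cos(t),np.sin(t),0],[0,0,-1]]))
    rel=(Rc.inv()*Rt).as_rotvec();d=np.array([x,y,z])-s["eef_pos"]
    print("now",s["eef_pos"].round(4),"t",s["time_s"],"dT(now)/30mm",(Rc.inv().apply(d)/.03).round(2),"dT(final axes)",(Rt.inv().apply(d)/.03).round(2),"rot/.1",(rel/.1).round(2))
E
python3 - <<'E'
from h import *
p=cv2.imread("pics/top0.png");hsv=cv2.cvtColor(p,cv2.COLOR_BGR2HSV);H,S,V=cv2.split(hsv)
org=box((H<14)&(S>170)&(V>150),370,410,180,230)
print("handle",org.sum(),rect("top",org,.064))
bl=box((S>50)&(H<20),266,300,174,210); print("block",bl.sum(),rect("top",bl,.024))
wd=box((S>60)&(H>8)&(H<25),312,425,172,248); print("wood",rect("top",wd|box((V>190),312,425,172,248),.03))
d=np.load("top0.npy")
for u,v in((340,215),(380,190),(392,206),(410,206),(283,191),(350,185)):print(u,v,d[v,u],ray("top",(u,v),0))
plan(.5,-.1,.15,np.pi/2)
E
```

```text
handle 123 (array([ 0.48204675, -0.10189059]), (53.145721435546875, 17.589542388916016), np.float64(0.07677718652751907))
block 284 (array([0.51466626, 0.13140738]), (49.690738677978516, 30.713918685913086), np.float64(-0.45923816153435393))
wood (array([ 0.47637274, -0.059205  ]), (204.65744018554688, 108.84584045410156), np.float64(-1.4390319960355356))
340 215 0.93654615 [4.63951666e-01 1.41917930e-04 0.00000000e+00]
380 190 0.90858155 [ 0.5217234  -0.09165123  0.        ]
392 206 0.8819769 [ 0.48514319 -0.11884953  0.        ]
410 206 0.94189775 [ 0.4853831  -0.16021717  0.        ]
283 191 0.91979784 [0.51792636 0.13010343 0.        ]
350 185 0.94927746 [ 0.53276731 -0.02279971  0.        ]Traceback (most recent call last):
  File "<stdin>", line 9, in <module>
  File "h.py", line 22, in plan
    Rt=R.from_matrix(np.column_stack([[-np.sin(t)*-1,-np.cos(t),0],[np.cos(t),np.sin(t),0],[0,0,-1]]))
  File "scipy/spatial/transform/_rotation.pyx", line 1143, in scipy.spatial.transform._rotation.Rotation.from_matrix
ValueError: Non-positive determinant (left-handed or null coordinate frame) in rotation matrix 0: [[ 1.000000e+00  6.123234e-17  0.000000e+00]
 [-6.123234e-17  1.000000e+00  0.000000e+00]
 [ 0.000000e+00  0.000000e+00 -1.000000e+00]].
```

```bash
sed -i 's/\[\[-np.sin(t)\*-1,-np.cos(t),0\]/[[-np.sin(t),np.cos(t),0]/' h.py; python3 - <<'E'
from h import *
plan(.482,-.102,.14,1.70)
E
```

```text
now [ 0.1689 -0.6012  0.2216] t 0.1 dT(now)/30mm [-14.55  13.2    2.74] dT(final axes) [-12.49  15.16   2.72] rot/.1 [ 0.02 -0.    1.44]
```

play_rows(
  motion=[
    [[-0.73,0.66,0.1,0,0,0,-1],[-0.73,0.66,0.1,0,0,0,-1],[-0.73,0.66,0.1,0,0,0,-1],[-0.73,0.66,0.1,0,0,0,-1],[-0.73,0.66,0.1,0,0,0,-1]],
  ],
)

```text
time_s: 0.52
eef_pos: [0.2479, -0.4753, 0.2069]
ee_rot: [0.428, -3.112, -0.002]
force: [0.1, -0.2, -0.3]
width: 1.002
gripper_force: 0.0
```

play_rows(
  motion=[
    [[-0.73,0.66,0.1,0,0,0,-1],[-0.73,0.66,0.1,0,0,0,-1],[-0.73,0.66,0.1,0,0,0,-1],[-0.73,0.66,0.1,0,0,0,-1],[-0.73,0.66,0.1,0,0,0,-1]],
  ],
)

```text
time_s: 0.93
eef_pos: [0.3266, -0.3504, 0.1921]
ee_rot: [0.428, -3.112, -0.001]
force: [1.0, 0.2, -0.1]
width: 1.003
gripper_force: 0.0
```

play_rows(
  motion=[
    [[-0.73,0.66,0.1,0,0,0,-1],[-0.73,0.66,0.1,0,0,0,-1],[-0.73,0.66,0.1,0,0,0,-1],[-0.73,0.66,0.1,0,0,0,-1],[-0.73,0.66,0.1,0,0,0,-1]],
  ],
)

```text
time_s: 1.35
eef_pos: [0.4052, -0.2255, 0.1772]
ee_rot: [0.429, -3.112, -0.0]
force: [0.6, -0.1, -0.4]
width: 1.003
gripper_force: 0.0
```

play_rows(
  motion=[
    [[-0.73,0.66,0.1,0,0,0,-1],[-0.73,0.66,0.1,0,0,0,-1],[-0.73,0.66,0.1,0,0,0,-1],[0,0,0,0,0,0.72,-1],[0,0,0,0,0,0.72,-1]],
  ],
)

```text
time_s: 1.77
eef_pos: [0.4526, -0.1505, 0.168]
ee_rot: [0.203, -3.134, -0.0]
force: [-0.0, 0.4, -0.4]
width: 1.0
gripper_force: 0.0
```

```bash
python3 - <<'E'
from h import *
plan(.482,-.102,.12,1.70)
p,d=ctrl.capture("scene");cv2.imwrite("pics/s1.png",p[:,:,::-1])
p,d=ctrl.capture("top");cv2.imwrite("pics/t1.png",p[:,:,::-1])
E
```

```text
now [ 0.4526 -0.1505  0.168 ] t 1.7667 dT(now)/30mm [-1.18  1.48  1.6 ] dT(final axes) [-1.18  1.48  1.6 ] rot/.1 [ 0.   -0.01  0.  ]
```

```bash
python3 - <<'E'
from h import *
for n,f,b in(("scene","pics/scene0.png",(340,375,170,195)),("top","pics/top0.png",(370,410,180,230))):
    H,S,V=cv2.split(cv2.cvtColor(cv2.imread(f),cv2.COLOR_BGR2HSV))
    m=box((H<16)&(S>150)&(V>120),*b);ys,xs=np.nonzero(m)
    print(n,m.sum(),xs.min(),xs.max(),ys.min(),ys.max(),[ray(n,(xs.mean(),ys.mean()),z)[:2].round(4) for z in(.053,.058,.064)])
    d=np.load(n+"0.npy")
    mm=ctrl.camera_model(n);E=mm["extrinsics"];P=[]
    for x,y in zip(xs,ys):
        c=np.linalg.inv(mm["K"])@[x,y,1]*d[y,x]*[1,-1,-1];P.append(E[:3,:3].T@(c-E[:3,3]))
    P=np.array(P);T=P[P[:,2]>.058];print(np.percentile(P[:,2],[5,50,95]).round(3),len(T),T.mean(0).round(4),T.min(0).round(3),T.max(0).round(3))
E
```

```text
scene 145 347 366 177 187 [array([ 0.4836, -0.1038]), array([ 0.4804, -0.096 ]), array([ 0.4765, -0.0866])]
[0.046 0.056 0.065] 63 [ 0.4818 -0.1003  0.0624] [ 0.46  -0.105  0.058] [ 0.503 -0.092  0.068]
top 233 383 395 193 218 [array([ 0.4823, -0.1022]), array([ 0.482 , -0.1013]), array([ 0.4815, -0.1001])]
[0.042 0.062 0.066] 150 [ 0.4817 -0.1     0.0806] [ 0.419 -0.113  0.059] [0.509 0.068 0.939]
```

play_rows(
  motion=[
    [[-0.6,0.75,0.4,0,0,0,-1],[-0.6,0.75,0.4,0,0,0,-1],[0,0,0.4,0,0,0,-1],[0,0,0,0,0,0,-1]],
  ],
)

```text
time_s: 2.2
eef_pos: [0.4806, -0.1021, 0.1302]
ee_rot: [0.207, -3.13, -0.001]
force: [-0.5, -1.0, -0.2]
width: 1.003
gripper_force: 0.0
```

```bash
python3 - <<'E'
from h import *
plan(.482,-.102,.048,1.70)
p,d=ctrl.capture("scene");q,d=ctrl.capture("top")
a=cv2.resize(p[120:270,260:460],(800,600)[::1],interpolation=3)[:,:,::-1];cv2.imwrite("pics/s2.png",cv2.resize(np.hstack([p[140:260,280:440],q[150:270,300:460]])[:,:,::-1],(800,300),interpolation=3))
E
```

```text
now [ 0.4806 -0.1021  0.1302] t 2.2 dT(now)/30mm [-0.06 -0.01  2.74] dT(final axes) [-0.05 -0.    2.74] rot/.1 [ 0.01 -0.05  0.03]
```

View pics/s2.png

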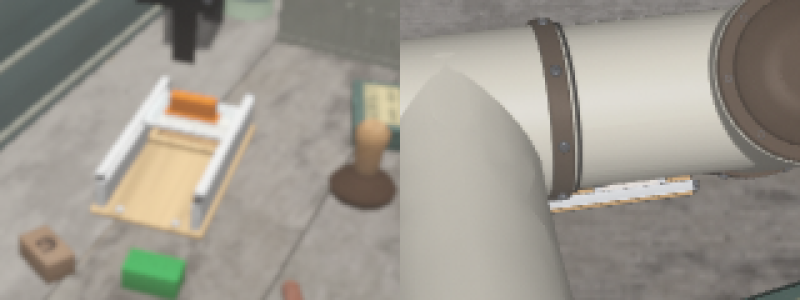

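The two views agree on the handle at about (0.482, -0.101), and the gripper is straight above it. Next I descend, pinch and drag the gate along tool +y.

play_rows(
  motion=[
    [[-0.05,0,0.7,0,0,0,-1],[0,0,0.7,0,0,0,-1],[0,0,0.7,0,0,0,-1],[0,0,0.6,0,0,0,-1],[0,0,0,0,0,0,-1]],
  ],
)

```text
time_s: 2.72
eef_pos: [0.4811, -0.1034, 0.0494]
ee_rot: [0.201, -3.129, -0.0]
force: [-1.4, 0.5, 0.2]
width: 0.999
gripper_force: 0.0
```

play_rows(
  motion=[
    [[0,0,0,0,0,0,0.4],[0,0,0,0,0,0,0.7],[0,0,0,0,0,0,1],[0,0,0,0,0,0,1],[0,0,0,0,0,0,1]],
  ],
)

```text
time_s: 3.13
eef_pos: [0.4841, -0.1025, 0.0526]
ee_rot: [-0.204, 3.133, 0.0]
force: [0.1, -0.2, 0.4]
width: 0.707
gripper_force: 0.0
```

play_rows(
  motion=[
    [[0,0,0,0,0,0,1],[0,0,0,0,0,0,1],[0,0,0,0,0,0,1]],
  ],
)

```text
time_s: 3.38
eef_pos: [0.4836, -0.1024, 0.0517]
ee_rot: [-0.204, 3.135, 0.0]
force: [-0.4, 0.1, -0.4]
width: 0.481
gripper_force: 0.0
```

play_rows(
  motion=[
    [[0,0,0,0,0,0,1],[0,0,0,0,0,0,1],[0,0,0,0,0,0,1],[0,0,0,0,0,0,1],[0,0,0,0,0,0,1]],
  ],
)

```text
time_s: 3.8
eef_pos: [0.4835, -0.1026, 0.0515]
ee_rot: [0.204, -3.135, 0.0]
force: [0.1, -0.7, -1.0]
width: 0.161
gripper_force: 30.0
```

```bash
python3 - <<'E'
from h import *
s=ctrl.sense();print(s["width"],s["gripper_force"],s["force"]);plan(.482,-.102,.048,1.70)
E
```

```text
0.16110762432627385 29.99977558851242 [ 0.11661216 -0.68554453 -1.03714998]
now [ 0.4835 -0.1026  0.0515] t 3.8 dT(now)/30mm [0.05 0.03 0.12] dT(final axes) [0.05 0.03 0.12] rot/.1 [-0.   -0.    0.01]
```

play_rows(
  motion=[
    [[0,0.6,0,0,0,0,1],[0,0.6,0,0,0,0,1],[0,0.6,0,0,0,0,1],[0,0.5,0,0,0,0,1],[0,0.4,0,0,0,0,1]],
  ],
)

```text
time_s: 4.22
eef_pos: [0.4726, -0.0216, 0.0515]
ee_rot: [0.205, -3.134, 0.001]
force: [-0.1, -2.3, -0.6]
width: 0.158
gripper_force: 30.0
```

play_rows(
  motion=[
    [[0,0.13,0,0,0,0,1],[0,0.13,0,0,0,0,1],[0,0,0,0,0,0,1]],
  ],
)

```text
time_s: 4.47
eef_pos: [0.4717, -0.0141, 0.0515]
ee_rot: [0.204, -3.134, -0.0]
force: [-1.3, 1.5, 1.0]
width: 0.158
gripper_force: 30.0
```

play_rows(
  motion=[
    [[0,0.13,0,0,0,0,1],[0,0.13,0,0,0,0,1],[0,0,0,0,0,0,1]],
  ],
)

```text
time_s: 4.72
eef_pos: [0.471, -0.0094, 0.0515]
ee_rot: [0.205, -3.133, 0.007]
force: [5.5, -15.8, -1.1]
width: 0.152
gripper_force: 30.0
```

play_rows(
  motion=[
    [[0,0.13,0,0,0,0,1],[0,0,0,0,0,0,1]],
  ],
)

```text
time_s: 4.88
eef_pos: [0.4708, -0.0089, 0.0515]
ee_rot: [0.207, -3.132, 0.014]
force: [10.5, -36.0, -5.3]
width: 0.157
gripper_force: 30.0
```

The stop is reached: force rose after 94.5 mm of travel, so the gate started about 15 mm open. I ease off, release and rise.

play_rows(
  motion=[
    [[0,-0.2,0,0,0,0,1],[0,0,0,0,0,0,0],[0,0,0,0,0,0,0],[0,0,0,0,0,0,0],[0,0,0,0,0,0,0]],
  ],
)

```text
time_s: 5.3
eef_pos: [0.4716, -0.0082, 0.0517]
ee_rot: [-0.204, 3.134, 0.001]
force: [-0.2, 0.8, 0.1]
width: 0.376
gripper_force: 0.0
```

play_rows(
  motion=[
    [[0,0,0,0,0,0,0],[0,0,-0.7,0,0,0,-0.2],[0,0,-0.8,0,0,0,-0.2],[0,0,-0.8,0,0,0,-0.2],[0,0,-0.8,0,0,0,-0.2]],
  ],
)

```text
time_s: 5.72
eef_pos: [0.4711, -0.0083, 0.1456]
ee_rot: [0.205, -3.135, -0.0]
force: [1.3, 0.1, -0.8]
width: 0.591
gripper_force: 0.0
```

```bash
python3 - <<'E'
from h import *
s=ctrl.sense();print(s["width"])
plan(.5147,.1314,.12,np.pi/2-.459)
p,d=ctrl.capture("scene");cv2.imwrite("pics/s3.png",p[:,:,::-1])
E
```

```text
0.5914661814718979
now [ 0.4711 -0.0083  0.1456] t 5.7167 dT(now)/30mm [-2.05  4.43  0.85] dT(final axes) [0.76 4.82 0.85] rot/.1 [ 0.  -0.   5.9]
```

play_rows(
  motion=[
    [[-0.41,0.89,0,0,0,0,-0.2],[-0.41,0.89,0,0,0,0,-0.2],[-0.41,0.89,0,0,0,0,-0.2],[-0.41,0.89,0,0,0,0,-0.2],[-0.41,0.87,0,0,0,0,-0.2]],
  ],
)

```text
time_s: 6.18
eef_pos: [0.5151, 0.1329, 0.1445]
ee_rot: [-0.205, 3.135, 0.001]
force: [0.4, -1.0, -0.3]
width: 0.599
gripper_force: 0.0
```

play_rows(
  motion=[
    [[0,0,0,0,0,1,-0.2],[0,0,0,0,0,1,-0.2],[0,0,0,0,0,1,-0.2],[0,0,0,0,0,1,-0.2],[0,0,0,0,0,1,-0.2]],
  ],
)

```text
time_s: 6.6
eef_pos: [0.5148, 0.1316, 0.1442]
ee_rot: [-0.584, -3.087, -0.0]
force: [-0.1, 0.1, -1.0]
width: 0.594
gripper_force: 0.0
```

play_rows(
  motion=[
    [[0,0,0.4,0,0,0.9,-0.2],[0,0,0.4,0,0,0,-0.2],[0,0,0,0,0,0,-0.2]],
  ],
)

```text
time_s: 6.85
eef_pos: [0.5134, 0.1308, 0.1183]
ee_rot: [-0.715, -3.055, 0.004]
force: [0.1, -0.3, 0.8]
width: 0.6
gripper_force: 0.0
```

```bash
python3 - <<'E'
from h import *
s=ctrl.sense();print(s["width"],s["q"])
plan(.5147,.1314,.012,np.pi/2-.459)
p,d=ctrl.capture("scene");q,_=ctrl.capture("top");cv2.imwrite("pics/s4.png",p[:,:,::-1]);cv2.imwrite("pics/t4.png",q[:,:,::-1]);np.save("s4.npy",d)
cv2.imwrite("pics/v4.png",cv2.resize(np.hstack([p[150:290,250:410],q[150:290,260:420]])[:,:,::-1],(800,350),interpolation=3))
# block top from scene0 as cross-check
p=cv2.imread("pics/scene0.png");E=ctrl.camera_model("scene")["extrinsics"];K=ctrl.camera_model("scene")["K"]
d=np.load("scene0.npy");P=[]
for y in range(228,255):
    for x in range(285,312):
        c=np.linalg.inv(K)@[x,y,1]*d[y,x]*[1,-1,-1];P.append(E[:3,:3].T@(c-E[:3,3]))
P=np.array(P);T=P[(P[:,2]>.018)&(P[:,2]<.03)];r=cv2.minAreaRect((T[:,:2]*1000).astype(np.float32));print(len(T),T.mean(0),r)
E
```

```text
0.599836348101958 [ 5.55281250e-01  3.29499056e-01 -3.65820361e-01 -1.23236555e-03
 -8.79930395e-01 -2.58534753e+00]
now [0.5134 0.1308 0.1183] t 6.85 dT(now)/30mm [-0.04  0.05  3.54] dT(final axes) [-0.03  0.04  3.54] rot/.1 [-0.03 -0.03 -0.01]
238 [0.51439053 0.13410417 0.02359859] ((515.8632202148438, 132.01385498046875), (29.23771858215332, 51.19800567626953), 63.79045104980469)
```

View pics/v4.png

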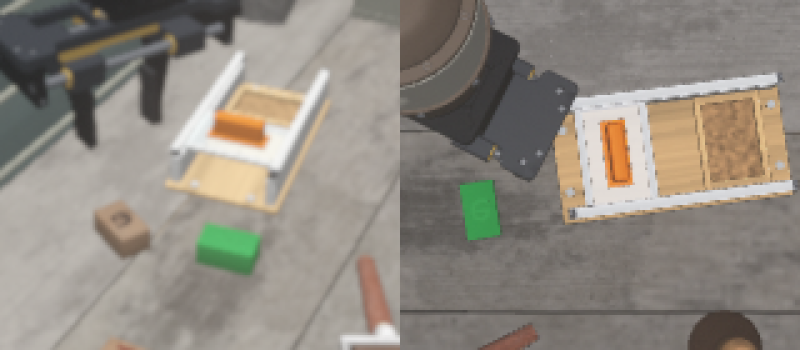

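The gate is open and the pocket is visible at top pixel (393,207). The gripper is above the black-sign block, at scene pixel (299,241), so I descend and grip.

play_rows(
  motion=[
    [[-0.03,0.05,0.9,0,0,0,-0.2],[0,0,0.9,0,0,0,-0.2],[0,0,0.9,0,0,0,-0.2],[0,0,0.6,0,0,0,-0.2],[0,0,0.2,0,0,0,-0.2]],
  ],
)

```text
time_s: 7.37
eef_pos: [0.5153, 0.1314, 0.0135]
ee_rot: [-0.716, -3.056, 0.004]
force: [-0.7, -0.9, 0.5]
width: 0.6
gripper_force: 0.0
```

play_rows(
  motion=[
    [[0,0,0,0,0,0,-0.2],[0,0,0,0,0,0,1],[0,0,0,0,0,0,1],[0,0,0,0,0,0,1],[0,0,0,0,0,0,1]],
  ],
)

```text
time_s: 7.78
eef_pos: [0.5172, 0.1323, 0.0168]
ee_rot: [0.716, 3.057, 0.003]
force: [-0.4, -0.5, 0.3]
width: 0.381
gripper_force: 0.2
```

```bash
python3 - <<'E'
from h import *
plan(.5147,.1314,.012,np.pi/2-.459)
H,S,V=cv2.split(cv2.cvtColor(cv2.imread("pics/t4.png"),cv2.COLOR_BGR2HSV))
q=cv2.imread("pics/t4.png")
for v in (200,206,212): print(q[v,374:412].sum(1)//3 if 0 else V[v,374:412])
print(V[182:232,393])
for uv in((393,206.8),):print(ray("top",uv,.014),ray("top",uv,.006))
E
```

```text
now [0.5172 0.1323 0.0168] t 7.7833 dT(now)/30mm [ 0.06 -0.06  0.16] dT(final axes) [ 0.06 -0.06  0.16] rot/.1 [ 0.02  0.01 -0.01]
[202 202 200 199 151 217 224 144 167 173 180 176 173 172 168 163 159 157
 161 161 164 172 176 173 163 171 185 189 137 217 222 187 201 203 204 205
 206 207]
[209 209 208 210 210 164 220 224 168 171 180 177 170 166 174 183 176 165
 166 170 171 171 166 157 164 172 159 158 160 121 219 226 199 209 211 210
 212 211]
[211 210 209 208 208 207 159 221 224 166 159 174 178 179 178 177 172 171
 184 191 181 170 169 151 149 173 180 179 170 157 139 208 217 161 191 195
 195 196]
[219 216 215 178 121 173 197 198 117 162 155 155 145 145 140 143 162 161
 161 180 170 145 153 166 170 163 162 160 156 184 191 185 174 169 169 177
 190 180 155 133 196 194 168 218 219 216 213 188 194 131]
[ 0.48236327 -0.11830269  0.014     ] [ 0.48291268 -0.11991469  0.006     ]
```

play_rows(
  motion=[
    [[0,0,0,0,0,0,0.1],[0,0,0,0,0,0,0.1],[0,0,0.15,0,0,0,0.1],[0,0,0,0,0,0,0.1],[0,0,0,0,0,0,1]],
  ],
)

```text
time_s: 8.2
eef_pos: [0.5163, 0.1317, 0.0107]
ee_rot: [-0.716, -3.058, 0.001]
force: [-0.5, -0.3, -0.3]
width: 0.423
gripper_force: 0.0
```

play_rows(
  motion=[
    [[0,0,0,0,0,0,1],[0,0,0,0,0,0,1],[0,0,0,0,0,0,1],[0,0,0,0,0,0,1],[0,0,0,0,0,0,1]],
  ],
)

```text
time_s: 8.62
eef_pos: [0.5165, 0.1319, 0.011]
ee_rot: [-0.717, -3.059, 0.0]
force: [-0.4, 0.3, -0.8]
width: 0.34
gripper_force: 30.0
```

play_rows(
  motion=[
    [[0,0,-0.5,0,0,0,1],[0,0,-1,0,0,0,1],[0,0,-1,0,0,0,1],[0,0,-1,0,0,0,1],[0,0,-0.7,0,0,-0.5,1]],
  ],
)

```text
time_s: 9.03
eef_pos: [0.5174, 0.1322, 0.1399]
ee_rot: [0.638, 3.073, 0.003]
force: [0.8, 0.2, -0.6]
width: 0.342
gripper_force: 30.0
```

play_rows(
  motion=[
    [[0,0,0,0,0,-1,1],[0,0,0,0,0,-1,1],[0,0,0,0,0,-1,1],[0,0,0,0,0,-1,1],[0,0,0,0,0,-1,1]],
  ],
)

```text
time_s: 9.45
eef_pos: [0.5163, 0.1318, 0.1371]
ee_rot: [0.149, -3.138, -0.0]
force: [0.1, 1.0, -0.4]
width: 0.34
gripper_force: 30.0
```

```bash
python3 - <<'E'
from h import *
s=ctrl.sense();print(s["width"],s["gripper_force"])
plan(.4855,-.118,.1,1.7055)
E
```

```text
0.3399205317860974 29.999423325061798
now [0.5163 0.1318 0.1371] t 9.45 dT(now)/30mm [ 1.81 -8.19  1.24] dT(final axes) [ 2.14 -8.11  1.24] rot/.1 [ 0.  -0.  -0.4]
```

play_rows(
  motion=[
    [[0,0,0,0,0,-0.4,1],[0.2,-0.8,0,0,0,0,1],[0.2,-0.8,0,0,0,0,1],[0.2,-0.8,0,0,0,0,1],[0.2,-0.8,0,0,0,0,1]],
  ],
)

```text
time_s: 9.87
eef_pos: [0.5047, 0.0327, 0.137]
ee_rot: [0.205, -3.135, -0.0]
force: [1.8, -0.1, -0.1]
width: 0.338
gripper_force: 30.0
```

play_rows(
  motion=[
    [[0.25,-0.9,0,0,0,0,1],[0.25,-0.9,0,0,0,0,1],[0.25,-0.9,0,0,0,0,1],[0.25,-0.9,0,0,0,0,1],[0.3,-1,0,0,0,0,1]],
  ],
)

```text
time_s: 10.28
eef_pos: [0.484, -0.1093, 0.1372]
ee_rot: [-0.205, 3.135, 0.0]
force: [0.8, 0.4, -0.4]
width: 0.344
gripper_force: 30.0
```

play_rows(
  motion=[
    [[0,-0.3,0.6,0,0,0,1],[0,0,0.6,0,0,0,1],[0,0,0,0,0,0,1],[0,0,0,0,0,0,1]],
  ],
)

```text
time_s: 10.62
eef_pos: [0.4848, -0.1175, 0.1006]
ee_rot: [0.203, -3.133, 0.0]
force: [0.1, -0.2, -0.1]
width: 0.345
gripper_force: 30.0
```

```bash
python3 - <<'E'
from h import *
s=ctrl.sense();print(s["width"],s["gripper_force"],s["force"])
plan(.4855,-.118,.018,1.7055)
p,d=ctrl.capture("scene");cv2.imwrite("pics/v5.png",cv2.resize(p[110:230,280:440][:,:,::-1],(640,480),interpolation=3))
E
```

```text
0.34459163938515275 30.000160932540894 [ 0.11861798 -0.17725972 -0.06967258]
now [ 0.4848 -0.1175  0.1006] t 10.6167 dT(now)/30mm [-0.03 -0.02  2.75] dT(final axes) [-0.02 -0.02  2.75] rot/.1 [-0.   -0.02 -0.05]
```

View pics/v5.png

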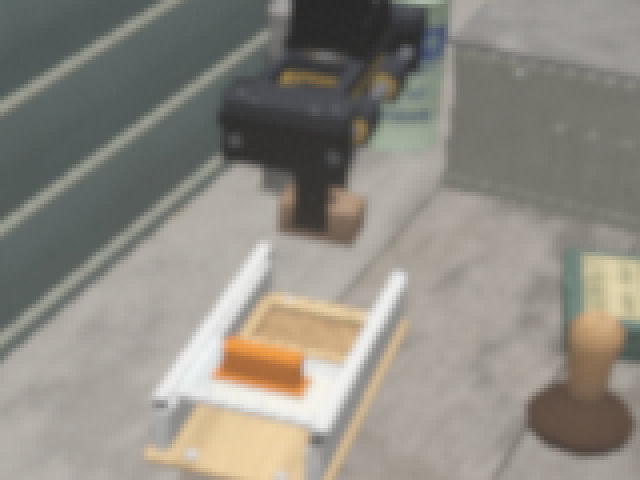

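The block is held level above the pocket with its long side across the rails. I lower it.

play_rows(
  motion=[
    [[0,0,0.7,0,0,0,1],[0,0,0.7,0,0,0,1],[0,0,0.6,0,0,0,1],[0,0,0.4,0,0,0,1],[0,0,0.1,0,0,0,1]],
  ],
)

```text
time_s: 11.08
eef_pos: [0.4853, -0.1166, 0.0253]
ee_rot: [0.205, -3.133, -0.0]
force: [0.5, -0.4, -0.3]
width: 0.342
gripper_force: 30.0
```

play_rows(
  motion=[
    [[0,0,0.1,0,0,0,1],[0,0,0,0,0,0,1],[0,0,0,0,0,0,1]],
  ],
)

```text
time_s: 11.33
eef_pos: [0.4865, -0.117, 0.0241]
ee_rot: [-0.205, 3.133, -0.0]
force: [0.1, 0.1, -0.5]
width: 0.341
gripper_force: 30.0
```

play_rows(
  motion=[
    [[0,-0.02,0.1,0,0,0,1],[0,0,0.08,0,0,0,1],[0,0,0,0,0,0,1],[0,0,0,0,0,0,1]],
  ],
)

```text
time_s: 11.67
eef_pos: [0.4856, -0.1179, 0.0177]
ee_rot: [-0.204, 3.135, 0.0]
force: [0.1, -0.7, -0.3]
width: 0.339
gripper_force: 30.0
```

play_rows(
  motion=[
    [[0,0,0,0,0,0,-0.1],[0,0,0,0,0,0,-0.1],[0,0,0,0,0,0,-0.1],[0,0,0,0,0,0,-0.1],[0,0,0,0,0,0,-0.1]],
  ],
)

```text
time_s: 12.08
eef_pos: [0.4857, -0.1178, 0.0177]
ee_rot: [-0.204, 3.135, -0.0]
force: [-0.2, 0.4, 0.9]
width: 0.539
gripper_force: 0.0
```

play_rows(
  motion=[
    [[0,0,-0.5,0,0,0,-0.1],[0,0,-0.8,0,0,0,-0.1],[0,0,-1,0,0,0,-0.1],[0,0,-1,0,0,0,-0.1],[0,0,-0.5,0,0,0,-0.1]],
  ],
)

```text
time_s: 12.5
eef_pos: [0.4873, -0.1179, 0.1353]
ee_rot: [-0.205, 3.129, -0.001]
force: [0.6, 0.6, 0.2]
width: 0.549
gripper_force: 0.0
```

play_rows(
  motion=[
    [[0,0.8,0,0,0,0,-0.1],[0,0.8,0,0,0,0,-0.1],[0,0.8,0,0,0,0,-0.1],[0,0.8,0,0,0,0,-0.1],[0,0.45,0,0,0,0,-0.1]],
  ],
)

```text
time_s: 12.92
eef_pos: [0.471, -0.0076, 0.1319]
ee_rot: [-0.206, 3.134, 0.001]
force: [-0.2, -0.7, 1.1]
width: 0.552
gripper_force: 0.0
```

```bash
python3 - <<'E'
from h import *
s=ctrl.sense();print(s["width"])
plan(.471,-.0085,.049,1.7055)
p,_=ctrl.capture("scene");q,_=ctrl.capture("top")
cv2.imwrite("pics/v6.png",cv2.resize(np.hstack([p[140:260,280:440],q[150:270,300:460]])[:,:,::-1],(800,300),interpolation=3))
E
```

```text
0.5519510908674743
now [ 0.471  -0.0076  0.1319] t 12.9167 dT(now)/30mm [ 0.01 -0.03  2.76] dT(final axes) [ 0.   -0.03  2.76] rot/.1 [ 0.    0.   -0.04]
```

View pics/v6.png

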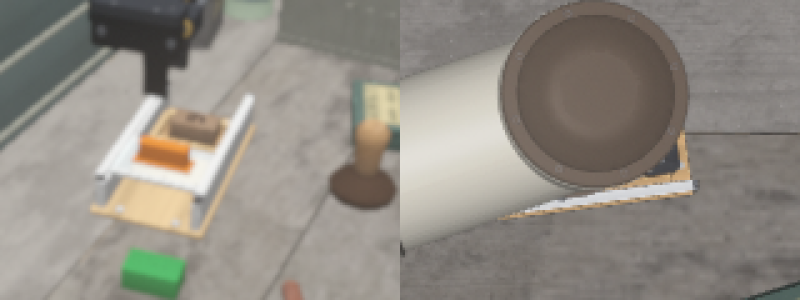

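The block sits square in the pocket (left crop, 195,125) with its sign up. Next I pinch the handle and close the gate.

play_rows(
  motion=[
    [[0,0,0.7,0,0,0,-0.1],[0,0,0.7,0,0,0,-0.1],[0,0,0.7,0,0,0,-0.1],[0,0,0.6,0,0,0,-0.1],[0,0,0,0,0,0,0.2]],
  ],
)

```text
time_s: 13.43
eef_pos: [0.4688, -0.0106, 0.0476]
ee_rot: [0.201, -3.128, 0.002]
force: [0.4, 0.4, 0.0]
width: 0.529
gripper_force: 0.0
```

play_rows(
  motion=[
    [[0,0,0,0,0,0,1],[0,0,0,0,0,0,1],[0,0,0,0,0,0,1],[0,0,0,0,0,0,1],[0,0,0,0,0,0,1]],
  ],
)

```text
time_s: 13.85
eef_pos: [0.4721, -0.0092, 0.0516]
ee_rot: [-0.204, 3.133, 0.001]
force: [0.4, -1.4, 2.2]
width: 0.182
gripper_force: 0.8
```

play_rows(
  motion=[
    [[0,0,0,0,0,0,1],[0,0,0,0,0,0,1],[0,0,0,0,0,0,1]],
  ],
)

```text
time_s: 14.1
eef_pos: [0.4721, -0.0095, 0.0516]
ee_rot: [-0.205, 3.133, -0.001]
force: [-0.6, -3.6, 5.8]
width: 0.158
gripper_force: 30.0
```

play_rows(
  motion=[
    [[0,-0.6,0,0,0,0,1],[0,-0.6,0,0,0,0,1],[0,-0.6,0,0,0,0,1],[0,-0.6,0,0,0,0,1],[0,-0.6,0,0,0,0,1]],
  ],
)

```text
time_s: 14.52
eef_pos: [0.4841, -0.0986, 0.0516]
ee_rot: [-0.205, 3.132, 0.001]
force: [-1.1, 1.9, 4.8]
width: 0.156
gripper_force: 30.0
```

play_rows(
  motion=[
    [[0,-0.3,0,0,0,0,1],[0,-0.15,0,0,0,0,1],[0,0,0,0,0,0,1]],
  ],
)

```text
time_s: 14.77
eef_pos: [0.486, -0.1126, 0.0516]
ee_rot: [-0.203, 3.133, -0.0]
force: [-0.3, -1.0, 4.8]
width: 0.158
gripper_force: 30.0
```

play_rows(
  motion=[
    [[0,-0.13,0,0,0,0,1],[0,-0.1,0,0,0,0,1],[0,0,0,0,0,0,1]],
  ],
)

```text
time_s: 15.02
eef_pos: [0.4868, -0.1186, 0.0516]
ee_rot: [-0.204, 3.133, 0.0]
force: [-0.3, -0.9, 5.3]
width: 0.157
gripper_force: 30.0
```

play_rows(
  motion=[
    [[0,-0.08,0,0,0,0,1],[0,0,0,0,0,0,1]],
  ],
)

```text
time_s: 15.18
eef_pos: [0.4868, -0.1188, 0.0516]
ee_rot: [-0.203, 3.133, 0.005]
force: [-2.5, 13.0, 8.4]
width: 0.163
gripper_force: 30.0
```

The gate is at its closed stop: 110 mm travelled and 13 N of reaction. I release and back away.

play_rows(
  motion=[
    [[0,0.03,0,0,0,0,1],[0,0,0,0,0,0,0],[0,0,0,0,0,0,0],[0,0,0,0,0,0,0],[0,0,0,0,0,0,0]],
  ],
)

```text
time_s: 15.6
eef_pos: [0.4856, -0.1203, 0.0503]
ee_rot: [0.203, -3.134, -0.0]
force: [0.4, -0.6, 0.7]
width: 0.372
gripper_force: 0.0
```

play_rows(
  motion=[
    [[0,0,-0.5,0,0,0,0],[0,0,-0.8,0,0,0,0],[0,0,-1,0,0,0,0],[0,0,-1,0,0,0,0],[0,0,-0.8,0,0,0,0]],
  ],
)

```text
time_s: 16.02
eef_pos: [0.4861, -0.1205, 0.1756]
ee_rot: [-0.203, 3.134, -0.0]
force: [0.8, 0.8, 0.5]
width: 0.497
gripper_force: 0.0
```

play_rows(
  motion=[
    [[0.7,-0.7,0,0,0,0,0],[0.7,-0.7,0,0,0,0,0],[0.7,-0.7,0,0,0,0,0],[0.7,-0.7,0,0,0,0,0],[0.7,-0.7,0,0,0,0,0]],
  ],
)

```text
time_s: 16.43
eef_pos: [0.3941, -0.2388, 0.1735]
ee_rot: [0.204, -3.135, -0.0]
force: [-0.2, -0.3, -0.0]
width: 0.497
gripper_force: 0.0
```

play_rows(
  motion=[
    [[0.5,-0.8,0,0,0,0,0],[0.5,-0.8,0,0,0,0,0],[0.5,-0.8,0,0,0,0,0],[0.5,-0.8,0,0,0,0,0],[0,0,0,0,0,0,0]],
  ],
)

```text
time_s: 16.85
eef_pos: [0.3464, -0.3438, 0.1732]
ee_rot: [0.196, -3.134, -0.0]
force: [-0.1, -0.9, -0.7]
width: 0.502
gripper_force: 0.0
```

```bash
python3 - <<'E'
from h import *
p,_=ctrl.capture("scene");q,_=ctrl.capture("top")
cv2.imwrite("pics/v7.png",cv2.resize(np.hstack([p[140:260,280:440],q[150:270,300:460]])[:,:,::-1],(800,300),interpolation=3))
H,S,V=cv2.split(cv2.cvtColor(q[:,:,::-1].copy(),cv2.COLOR_BGR2HSV));m=box((H<16)&(S>150)&(V>120),370,430,180,230);ys,xs=np.nonzero(m);print(m.sum(),ray("top",(xs.mean(),ys.mean()),.058))
E
```

```text
237 [ 0.48403628 -0.11437479  0.058     ]
```

View pics/v7.png

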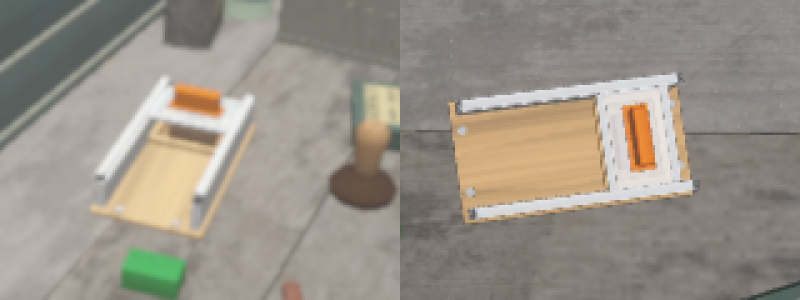

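```bash
python3 - <<'E'
from h import *
q7,_=ctrl.capture("top")
A=[]
for q,b in((cv2.imread("pics/t4.png"),(330,360,180,230)),(q7[:,:,::-1].copy(),(370,430,180,230))):
    H,S,V=cv2.split(cv2.cvtColor(q,cv2.COLOR_BGR2HSV));m=box((H<16)&(S>150)&(V>120),*b);ys,xs=np.nonzero(m);A.append(ray("top",(xs.mean(),ys.mean()),.058));print(m.sum(),A[-1])
    r=rect("top",m,.064);print(r)
print(np.linalg.norm(A[0]-A[1]))
E
```

```text
247 [ 0.46999256 -0.00872571  0.058     ]
(array([ 0.46994962, -0.0081748 ]), (54.957252502441406, 20.07772445678711), np.float64(0.13519910948577704))
236 [ 0.48402156 -0.1143953   0.058     ]
(array([ 0.4840015 , -0.11304543]), (55.08854675292969, 20.55939292907715), np.float64(0.14210612596381683))
0.10659678705957676
```

The gripper travelled 110 mm to the closed stop and the image agrees within parallax. The last view shows the gate over the block and the arm clear, so I hand it in.

```bash
python3 -c "
from cell import ctrl
print(ctrl.finish_job())"
```

```text
the job is handed in; nothing more can be done
None
```

I stowed the black-sign block flat in the pocket with its sign up, slid the gate back to its closed stop, and handed the job in with the arm clear at about 17 s; the hand-in returned no verdict.

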